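# Snap the proud cap home with the hand capper

## Task

One of the three vials in the block has a snap cap that still stands proud, showing the red ring on its neck. Take the hand capper out of its stand, put its cup squarely over that cap and press straight down, gently because the vial is glass, until the cap clicks home; then put the capper back upright in its stand. Do the pressing with the capper only, leave the two closed vials alone and do not disturb the things standing round about.

Things in the scene. Friction and masses are not known exactly. Their poses are not given: they have to be found in the camera images.
- capper_center (a point): centre of the hand capper, a loose upright tool 120 mm tall, 0.18 kg; z along it, up. Its square blue handle, 26 x 26 mm (faces square to x and y), reaches from 26 mm below this point to 58 mm above, with a flat black end on top. Below, a steel stem widens to a round cup 38 mm across, open downward: rim 60 mm below this point, hole 30 mm across and 6 mm deep
- capper_foot (a point): same capper: middle of the lower rim plane of its cup (the bottom of the tool, 60 mm below capper_center)
- stand_floor (a point): fixed grey stand, a 70 x 70 x 22 mm block with one round pocket 43 mm across: this is the middle of the pocket's floor, 10 mm above the table and 12 mm below the stand's top. The capper's cup stands on this floor
- block: fixed aluminium vial block, 64 x 180 x 30 mm (long along its y), origin under its centre on the table; it carries three vials 56 mm apart along y, in an order that changes
- seat_open: black sleeve (36 mm across, 12 mm high) on the block, holding the amber vial (29 mm) with the proud white cap (red ring bare below it; 26 mm across, 12 mm high, bevelled, flat top 20 mm); only the cap moves, straight down. Origin on the vial's axis at the block's top, 30 mm above the table. Vials differ in length: the proud cap's top is 59 to 83 mm above this origin (which does not show it), 6 mm lower when home
- cap (a joint): travel of the proud cap in m: 0 proud, 0.006 home. It resists, rising to about 11 N in the first 1 mm, then gives way and past 3.5 mm snaps home by itself against a hard stop, where it stays; let go earlier, it springs back. The glass bears no more than 25 N
- seat_shut1: like seat_open, but its cap is already home (cap top 59 mm above this origin): leave alone
- seat_shut2: like seat_open, but its cap is already home (cap top 70 mm above this origin): leave alone
- petri_dish_center (a point): loose petri dish, 64 mm across, 15 mm high (its centre): bystander
- crucible_center (a point): loose white porcelain crucible, 43 mm across, 32 mm high (its centre): bystander
- dropper_bottle_center (a point): loose brown dropper bottle, 35 mm across, 78 mm high (its centre): bystander
- conical_flask_center (a point): loose conical flask, 68 mm across, 115 mm high (its centre): bystander

How it is judged:
On the way, in this order (a step that is already met when the one before it is completed fails the run):
1. the capper is lifted out of its stand (height (world z) of capper_foot above 0.05 m), for 0.2 s.
2. the cap is clicked home with the capper's cup still upright over it (within 4 mm of its axis) (value of joint cap above 0.0052 m and horizontal distance between capper_foot and seat_open below 0.004 m and z of capper_foot in the frame of seat_open below 0.078 m and angle between capper_foot's own z axis and vertical below 0.12 rad), for 0.1 s.
At the end, for the whole second after the job is handed in: the cap is home (travel over 5.2 of 6 mm) and the capper stands released and at rest in the stand's pocket: foot within 6 mm of the pocket's middle, less than 4 mm above its floor, tilted less than 0.1 rad (value of joint cap above 0.0052 m and horizontal distance between capper_foot and stand_floor below 0.006 m and z of capper_foot in the frame of stand_floor below 0.004 m and angle between capper_foot's own z axis and vertical below 0.1 rad and linear speed of capper below 0.02 m/s); the robot touches nothing.
It fails at once if the open vial or its cap is loaded with more than 25 N (contact force between anything else and seat_open above 25 N).
It fails at once if the capper presses on the cap while tilted more than 0.14 rad (contact force between capper and seat_open above 3 N and angle between capper_foot's own z axis and vertical above 0.14 rad).
It fails at once if the robot itself presses on the open vial or its cap (over 2 N) (contact force between any of the fingers, the arm and seat_open above 2 N).
It fails at once if a closed vial is pushed (over 3 N) (contact force between anything else and seat_shut1 above 3 N or contact force between anything else and seat_shut2 above 3 N).
It fails at once if a bystander is shifted more than 30 mm (distance of any of petri_dish_center, crucible_center, dropper_bottle_center, conical_flask_center from where it was at the start of the episode above 0.03 m).
It also fails if it takes over 53 s, if anything falls off the work surface, if the arm or the gripper's body presses on something with over 40 N, if the wrist force passes 120 N, or if a joint passes its speed limit or range.

## Robot

A 7-joint arm with a two-finger parallel gripper is mounted at the origin on the work surface; the furniture and walls round the work are solid. World frame = base frame: x ahead of the robot, y to its left, z up, the work surface at z = 0. Lengths are in m, angles in rad, forces in N, time in s.
With the tool pointing down it reaches from about 0.4 to 0.85 m from the base axis. Payload 10.4 kg.
Tool frame: the origin (TCP) lies between the finger pads; the fingertips stand 22 mm ahead of it and the grasp point (between the pads) lies 3 mm ahead of it; z points along the fingers, y is the line along which they close (so a half turn about z gives the same grasp; the last joint's range is limited). The gripper opens to 85 mm and grips with 20 to 120 N. Pads are 22 mm wide; open, the fingers measure 114 mm over their backs; the gripper's body (76 mm by 85 mm) begins 54 mm behind the grasp point. The pads swing forward as they close: fully open they stand 13 mm farther back than shut.
Start: joints at [-1.31, 0.332, -0.065, 1.46, 0.022, 1.35, -0.088], TCP at [0.175, 0.6, 0.253] pointing down, gripper open.
Joint ranges: [-2.6, 2.6], [-0.5, 2.12], [-1.47, 1.34], [0.16, 2.42], [-1.27, 4.41], [0.06, 2.06], [-2.6, 2.6]. Speed limits (rad/s): [2.22, 2.22, 2.79, 2.79, 3.14, 3.14, 3.14].

## Interface

Orientations are given as a unit quaternion [x, y, z, w].
In Python, from workcell import manip, camera, ticket, boxes_of, outline_of gives the robot as it stands.
- The arm moves only by the tool carry_out, never from a script. Its argument "deltas" is a list of rows, each a list of 5 numbers: the shift along the tool's x, y, z as a fraction of full scale, then the turn about the tool's z as a fraction of full scale, then the opening, from -1 (shut) to 1 (fully open), so that 0 is half open. In form: [[tx, ty, tz, spin, gripper], ...]. A call has 1 to 20 rows; each row is the pose to reach, as a shift and turn from the pose commanded when the call began, along the tool's axes at that moment; what a row does not reach only later rows make up. Full scale, the value 1, is 150 mm for a shift and 30 degrees for a turn. A row lasts 1/8 s, in which the tool goes at most 62.5 mm and 10.7 degrees, less where a joint would pass 70% of its speed; a pose out of reach is approached as far as the arm can. A call with a number of a shift or a turn outside -1 to 1 is refused whole. A call with a gripper value outside its range is refused whole. The fingers move at their own pace and stop on an object; "force" is the grip in N (left out, the last holds). Time passes only in rows, so rows that repeat a pose let the fingers close. It gives the time, the measured TCP pose, the force, the opening and the grip force at its end, in the units of the state.
- manip.get_obs(): the state, without advancing time (a new reading comes with each control period).
- camera(name): name is "side" or "top" or "wrist"; returns a dict with "img" (480x640x3 uint8, red, green, blue), "depth" (480x640 float32, m along the optical axis (not along the pixel's ray), 0 where there is no reading), "vertical_fov" (degrees; the focal length in pixels is half the picture's height over the tangent of half this angle, whatever the lens; pixels are square), "cx", "cy" (the principal point, pixels), "k1" (the pictures are not rectified: a ray, as slopes to the right and down, at radius r is drawn at 1 + k1 r^2 times it, then the intrinsics apply), "R" (3x3) and "t" (3): a world point X has camera coordinates R X + t. Camera axes: x right, y down, z forward; pixel columns grow to the right and rows downward; lengths in m; the calibration is good to about 2 mm. A picture is of the moment at which its call begins.
- ticket.hand_in(): hands the job in; it is judged then, once.
Trained networks look in a picture, given as the dict that the camera call returned (one of the last four; its "shot" number tells which), for a name from the list of things; names that differ only in an ending like _2 or _b are one class to them, and where a whole thing is asked for, a point or a joint stands for the part that bears it (a point fixed in the world has none). Each returns a list of dicts, best first, with "conf" (0 to 1); they miss things now and then, are a little off and sometimes report something else, mostly with a low value. They report only what shows in the picture. A call takes as long as a camera call.
- boxes_of(query, picture): "position" ([x, y, z] in m, in world coordinates, good to about 4 mm: the middle of the surface that is visible of it).
- outline_of(query, picture): "region" (480x640 bool, what is visible of it).
The state is a dict: "clock": time; "joint_pos": joint angles; "joint_velocities": joint speeds; "tau": joint torques, N m; "position": TCP position; "ee_rot": TCP orientation; "ft_force": force on the tool from outside, world axes, zero at the start; "torque": the same for the moment, N m; "grip_width": opening from 0.0 (shut) to 1.0 (fully open); "grasp_force": force on a finger pad.
Only numpy, scipy, OpenCV 4.12 (cv2) and the standard library are available. Lean on these libraries where they do the work, as an engineer would, in place of code of your own. Each camera call takes 0.05 s, during which the arm holds its last target. There are 200 camera calls.

## Working session

There is one attempt and no reset: what is moved stays moved. The work goes in short steps, Python scripts to look and compute and a tool call to move; the robot and the scene stay as the last step left them, time stands still between calls to the robot, and variables do not carry over. Pictures are saved under pics/ and viewed, at most 10 in all, crops included, and the job is handed in when it is done.

Besides the shell and the picture viewer there is one more tool, called after "Call:" by a JSON object that holds its "fn" and its "kwargs". carry_out: Moves the arm, as the interface text tells. Its arguments: {"type":"object","properties":{"deltas":{"type":"array","items":{"type":"array","items":{"type":"number"}}},"force":{"type":"number"}},"required":["deltas"]}

```bash
mkdir -p pics; cat > h.py <<'E'
import numpy as np, cv2
from workcell import manip, camera, ticket, boxes_of, outline_of
def save(p,n): cv2.imwrite('pics/'+n,p['img'][:,:,::-1])
def world(p,mask):
    v,u=np.nonzero(mask&(p['depth']>0)); z=p['depth'][v,u]
    f=240/np.tan(np.radians(p['vertical_fov'])/2)
    K=np.array([[f,0,p['cx']],[0,f,p['cy']],[0,0,1.]])
    n=cv2.undistortPoints(np.c_[u,v].astype(float).reshape(-1,1,2),K,np.array([p['k1'],0,0,0.]))[:,0]
    C=np.c_[n*z[:,None],z]
    return (C-p['t'])@p['R'],u,v
E
cat > a.py <<'E'
from h import *
o=manip.get_obs(); print({k:np.round(v,3) for k,v in o.items()})
for c in ['top','side']:
    p=camera(c); save(p,c+'1.png'); print(c,'cam',np.round(-p['R'].T@p['t'],3))
    for q in ['capper_center','block','seat_open','seat_shut1','cap','petri_dish_center','crucible_center','dropper_bottle_center','conical_flask_center','stand_floor']:
        try: print(q,[(np.round(d['position'],3).tolist(),round(d['conf'],2)) for d in boxes_of(q,p)][:4])
        except Exception as e: print(q,e)
E
python3 a.py
```

```text
{'clock': np.float64(0.0), 'joint_pos': array([-1.31 ,  0.333, -0.065,  1.461,  0.022,  1.35 , -0.088]), 'joint_velocities': array([ 0.   , -0.001, -0.001,  0.001, -0.002, -0.002, -0.001]), 'tau': array([-1.0000e-03, -6.2545e+01,  4.9000e-02, -3.9162e+01,  1.6000e-02,
        1.0000e-02, -0.0000e+00]), 'position': array([0.175, 0.6  , 0.253]), 'ee_rot': array([ 0.141,  0.99 , -0.001, -0.   ]), 'ft_force': array([-0.456, -0.08 ,  0.578]), 'torque': array([ 0.072, -0.004, -0.06 ]), 'grasp_force': np.float64(0.0), 'grip_width': np.float64(1.006)}
top cam [ 0.243 -0.131  1.352]
capper_center [([0.504, -0.192, 0.114], 0.83), ([0.446, -0.415, 0.046], 0.55), ([0.657, -0.078, 0.062], 0.49)]
block [([0.525, 0.051, 0.033], 0.55)]
seat_open [([0.528, 0.056, 0.078], 0.49)]
seat_shut1 [([0.541, 0.11, 0.072], 0.59), ([0.518, 0.006, 0.075], 0.56)]
cap [([0.443, -0.414, 0.046], 0.32)]
petri_dish_center [([0.32, -0.2, 0.017], 0.94)]
crucible_center [([0.342, 0.219, 0.017], 0.49)]
dropper_bottle_center [([0.655, -0.074, 0.06], 0.53)]
conical_flask_center [([0.444, -0.418, 0.044], 0.57)]
stand_floor [([0.499, -0.182, 0.018], 0.93), ([0.317, -0.199, 0.014], 0.52)]
side cam [0.149 0.978 0.697]
capper_center [([0.508, -0.184, 0.078], 0.8)]
block [([0.521, 0.104, 0.026], 0.62)]
seat_open [([0.534, 0.073, 0.064], 0.63)]
seat_shut1 [([0.52, 0.02, 0.062], 0.97), ([0.544, 0.122, 0.062], 0.89)]
cap []
petri_dish_center []
crucible_center [([0.341, 0.211, 0.017], 0.91), ([0.504, -0.182, 0.08], 0.59)]
dropper_bottle_center [([0.654, -0.062, 0.047], 0.62)]
conical_flask_center [([0.447, -0.404, 0.029], 0.88)]
stand_floor [([0.498, -0.165, 0.022], 0.79)]
```

View pics/top1.png

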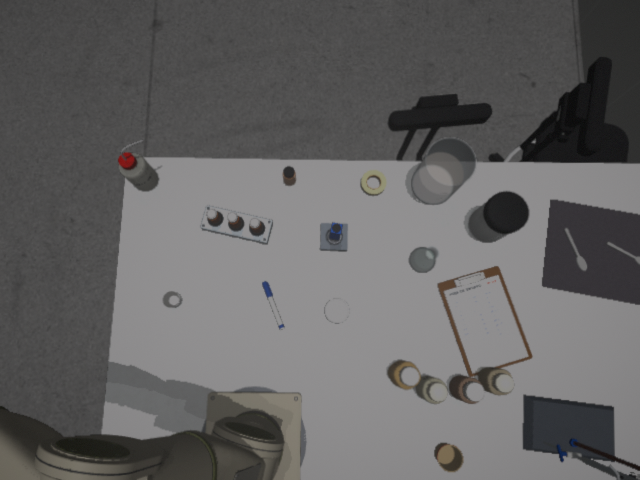

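View pics/side1.png

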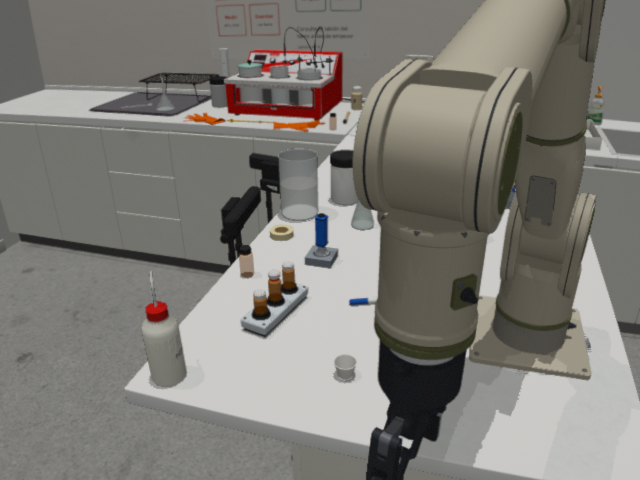

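```bash
cat > b.py <<'E'
from h import *
a=cv2.imread('pics/side1.png')[200:335,220:350]; b=cv2.imread('pics/top1.png')[190:270,190:360]
a=cv2.resize(a,None,fx=4,fy=4,interpolation=2); 
cv2.imwrite('pics/c1.png',a)
p=camera('top')
for q in ['capper_center','seat_open','seat_shut1','seat_shut2','stand_floor','block']:
    for d in outline_of(q,p)[:3]:
        X,u,v=world(p,d['region'])
        if len(X)==0: continue
        t=X[X[:,2]>X[:,2].max()-.006] 
        print(q,round(d['conf'],2),len(X),'top z',X[:,2].max().round(3),np.median(t,0).round(4), 'med',np.median(X,0).round(4))
        if q in('block','stand_floor'):
            s=X[abs(X[:,2]-np.median(X[:,2]))<.005][:,:2]; print(cv2.minAreaRect((s*1000).astype(np.float32)))
        if q=='capper_center': print(cv2.minAreaRect((t[:,:2]*1000).astype(np.float32)))
E
python3 b.py
```

```text
capper_center 0.62 263 top z 0.136 [ 0.5069 -0.1957  0.1314] med [ 0.4995 -0.1956  0.1015]
((506.5625, -195.38375854492188), (22.745393753051758, 21.551616668701172), 75.73223114013672)
seat_open 0.75 260 top z 0.11 [0.5362 0.0592 0.1069] med [0.5314 0.0548 0.0729]
seat_shut1 0.65 205 top z 0.095 [0.5467 0.1138 0.0902] med [0.5425 0.109  0.0708]
seat_shut1 0.61 225 top z 0.108 [0.524  0.0035 0.103 ] med [0.5185 0.002  0.0763]
seat_shut2 0.65 205 top z 0.095 [0.5467 0.1138 0.0902] med [0.5425 0.109  0.0708]
seat_shut2 0.61 225 top z 0.108 [0.524  0.0035 0.103 ] med [0.5185 0.002  0.0763]
stand_floor 0.93 483 top z 0.126 [ 0.5138 -0.2105  0.1249] med [ 0.5005 -0.1861  0.0215]
((508.033447265625, -195.76519775390625), (69.73358917236328, 71.60440063476562), 87.78825378417969)
```

View pics/c1.png

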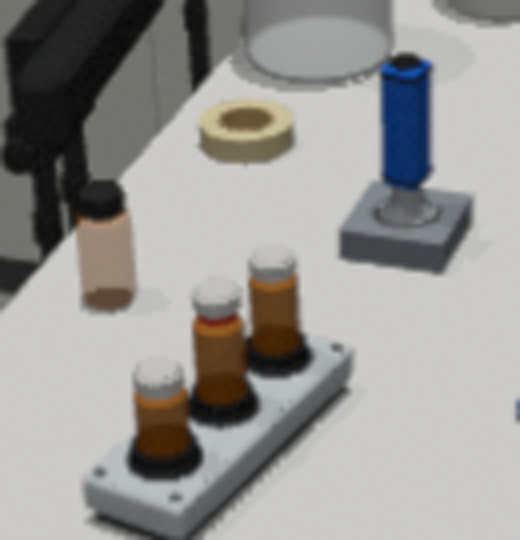

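Call:
{"fn": "carry_out", "kwargs": {"deltas": [[-1,-1,-0.33,0,1],[-1,-1,-0.33,0,1],[-1,-1,-0.33,0,1],[-1,-1,-0.33,0,1]]}}

```text
clock: 1.95
position: [0.2791, 0.4113, 0.3041]
ee_rot: [0.143, 0.99, 0.001, 0.0]
ft_force: [0.7, 1.6, 0.6]
grip_width: 1.001
grasp_force: 0.0
```

Call:
{"fn": "carry_out", "kwargs": {"deltas": [[-1,-1,0,0,1],[-1,-1,0,0,1],[-1,-1,0,0,1],[-1,-1,0,0,1]]}}

```text
clock: 2.45
position: [0.3805, 0.2246, 0.3032]
ee_rot: [0.144, 0.99, 0.0, 0.0]
ft_force: [-0.2, 0.9, 0.6]
grip_width: 1.005
grasp_force: 0.0
```

Call:
{"fn": "carry_out", "kwargs": {"deltas": [[-1,-1,0,0,1],[-1,-1,0,0,1],[-1,-1,0,0,1],[-1,-1,0,0,1]]}}

```text
clock: 2.95
position: [0.482, 0.0382, 0.3032]
ee_rot: [0.144, 0.99, -0.0, 0.001]
ft_force: [-0.7, 1.0, -0.3]
grip_width: 0.997
grasp_force: 0.0
```

```bash
cat > w.py <<'E'
import sys; from h import *
p=camera('wrist'); save(p,sys.argv[1]+'.png'); print('cam',np.round(-p['R'].T@p['t'],3))
import pickle; pickle.dump(p,open(sys.argv[1]+'.pkl','wb'))
for q in sys.argv[2:]:
    for d in outline_of(q,p)[:3]:
        X,u,v=world(p,d['region'])
        if len(X)<20: continue
        zt=np.percentile(X[:,2],98); t=X[X[:,2]>zt-.003]
        r=cv2.minAreaRect((t[:,:2]*1000).astype(np.float32))
        print(q,round(d['conf'],2),len(X),'uv',u.mean().round(),v.mean().round(),'ztop',zt.round(4),np.median(t,0).round(4),'rect',np.round(r[0],1),np.round(r[1],1),round(r[2],1))
E
python3 w.py w1 seat_open seat_shut1 capper_center
```

```text
cam [0.406 0.059 0.425]
seat_open 0.93 1657 uv 350.0 243.0 ztop 0.1092 [0.5362 0.0588 0.1079] rect [536.7  58.4] [23.7 23.7] 23.0
seat_open 0.55 393 uv 454.0 5.0 ztop 0.034 [0.3575 0.2077 0.0327] rect [355.  209.3] [33.7  8.8] 73.1
seat_shut1 0.69 1539 uv 403.0 236.0 ztop 0.0907 [0.548  0.1132 0.0896] rect [548.5 113.3] [23.6 23.5] 11.9
seat_shut1 0.65 1593 uv 295.0 245.0 ztop 0.1018 [0.5244 0.0044 0.1006] rect [524.7   4. ] [23.8 23.3] 44.4
capper_center 0.55 3484 uv 96.0 292.0 ztop 0.132 [ 0.5072 -0.1953  0.1313] rect [ 507.2 -195.7] [23.6 23.7] 76.9
```

View pics/w1.png

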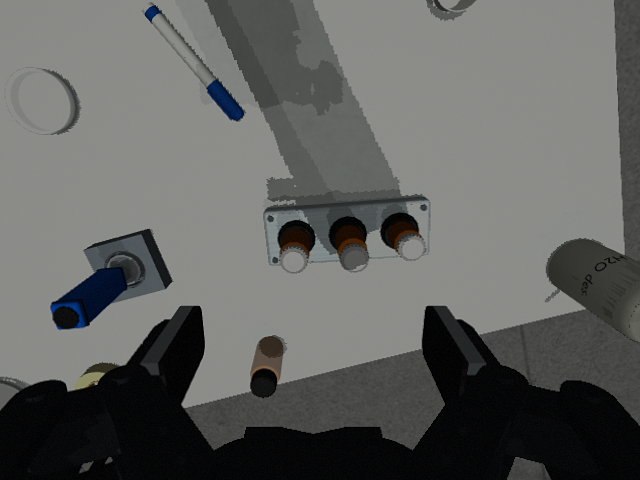

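Call:
{"fn": "carry_out", "kwargs": {"deltas": [[-0.6,-1,0,-0.1,1],[-0.6,-1,0,-0.1,1],[-0.6,-1,0,-0.1,1]]}}

```text
clock: 3.52
position: [0.5257, -0.1278, 0.303]
ee_rot: [0.115, 0.993, 0.0, 0.0]
ft_force: [0.9, 0.6, -0.0]
grip_width: 0.998
grasp_force: 0.0
```

Call:
{"fn": "carry_out", "kwargs": {"deltas": [[0,-0.44,0.2,0,1],[0,-0.44,0.2,0,1],[0,-0.44,0.2,0,1]]}}

```text
clock: 3.9
position: [0.5103, -0.1903, 0.2725]
ee_rot: [0.115, 0.993, 0.0, -0.0]
ft_force: [-0.5, 0.4, 0.0]
grip_width: 1.002
grasp_force: 0.0
```

```bash
python3 w.py w2 capper_center stand_floor; python3 -c "
from h import *
o=manip.get_obs();print(o['position'],o['ee_rot'],o['joint_pos'])"
```

```text
cam [ 0.433 -0.174  0.394]
capper_center 0.79 2247 uv 306.0 210.0 ztop 0.1323 [ 0.5073 -0.1968  0.1313] rect [ 507.6 -196.6] [21.6 23.5] 84.9
capper_center 0.5 3222 uv 309.0 187.0 ztop 0.0245 [ 0.4958 -0.1851  0.0229] rect [ 508.5 -196.4] [70.  70.5] 89.3
stand_floor 0.77 3165 uv 309.0 187.0 ztop 0.0245 [ 0.4954 -0.185   0.0229] rect [ 508.5 -196.4] [70.  70.5] 89.3
[ 0.51114725 -0.18925727  0.2731776 ] [1.13836350e-01 9.93499374e-01 4.20113308e-04 3.19442145e-04] [-0.41353679  0.16246892  0.77253613  1.68025549 -0.1170763   1.34556104
  1.72121675]
```

View pics/w2.png

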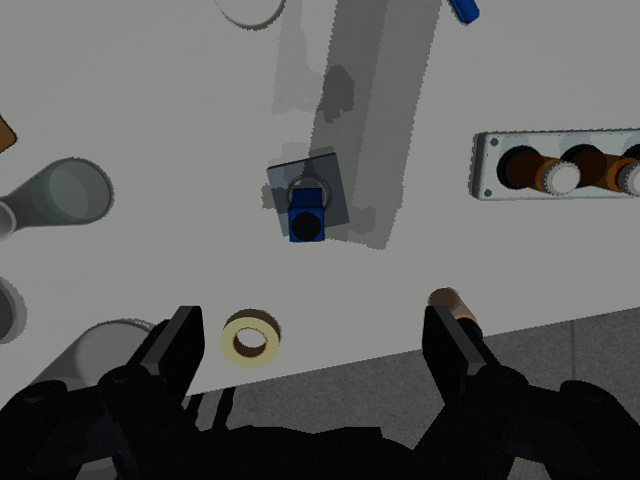

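Call:
{"fn": "carry_out", "kwargs": {"deltas": [[0.01,-0.05,0.4,0,1],[0.01,-0.05,0.7,0,1],[0.01,-0.05,0.9,0,1],[0.01,-0.05,1,0,1],[0.01,-0.05,1,0,1]]}}

```text
clock: 4.68
position: [0.5073, -0.1975, 0.1227]
ee_rot: [0.115, 0.993, 0.0, -0.0]
ft_force: [-0.1, -0.3, -0.1]
grip_width: 0.999
grasp_force: 0.0
```

Call:
{"fn": "carry_out", "kwargs": {"deltas": [[0,0,0.16,0,1],[0,0,0.16,0,1],[0,0,0.16,0,-0.2],[0,0,0.16,0,-0.4],[0,0,0.16,0,-1],[0,0,0.16,0,-1],[0,0,0.16,0,-1],[0,0,0.16,0,-1],[0,0,0.16,0,-1],[0,0,0.16,0,-1]], "force": 70}}

```text
clock: 5.92
position: [0.5075, -0.1978, 0.0992]
ee_rot: [0.115, 0.993, 0.0, 0.0]
ft_force: [0.2, 3.6, 5.8]
grip_width: 0.294
grasp_force: 69.2
```

Call:
{"fn": "carry_out", "kwargs": {"deltas": [[0,0,-0.1,0,-1],[0,0,-0.3,0,-1],[0,0,-0.6,0,-1],[0,0,-0.9,0,-1],[0,0,-1,0,-1],[0,0,-1,0,-1],[0,0,-1,0,-1]]}}

```text
clock: 6.8
position: [0.5063, -0.1982, 0.2473]
ee_rot: [0.115, 0.993, -0.0, -0.001]
ft_force: [0.9, 0.6, -3.4]
grip_width: 0.291
grasp_force: 68.9
```

```bash
cat > s.py <<'E'
import sys; from h import *
o=manip.get_obs(); T=o['position']; print('tcp',T.round(4),o['ee_rot'].round(4),o['ft_force'].round(1))
ims=[]
for c in ['side','wrist','top']:
    p=camera(c); ims.append(p['img'][:,:,::-1])
    for d in outline_of('capper_center',p)[:1]:
        X,u,v=world(p,d['region']); X=X[np.linalg.norm(X[:,:2]-T[:2],axis=1)<.05]
        if len(X)<20: print(c,'none'); continue
        print(c,d['conf'],len(X),'uv',u.mean().round(),v.mean().round())
        for lo in np.arange(T[2]-.1,T[2]+.05,.01):
            s=X[(X[:,2]>=lo)&(X[:,2]<lo+.01)]
            if len(s)>5: print(round(lo,3),len(s),s.min(0).round(4),s.max(0).round(4),np.median(s,0).round(4))
cv2.imwrite('pics/'+sys.argv[1],np.hstack([cv2.resize(i,(400,300),interpolation=3) for i in ims[:2]]))
E
python3 s.py s1.png
```

```text
tcp [ 0.5063 -0.1982  0.2473] [ 0.1155  0.9933 -0.     -0.0012] [ 0.9  0.6 -3.4]
side 0.85 387 uv 323.0 188.0
0.157 44 [ 0.4843 -0.1987  0.1594] [ 0.5193 -0.1771  0.167 ] [ 0.4985 -0.1826  0.1629]
0.167 72 [ 0.4855 -0.2022  0.1674] [ 0.5209 -0.1762  0.1772] [ 0.4985 -0.1857  0.1721]
0.177 40 [ 0.4914 -0.2005  0.1776] [ 0.5161 -0.1809  0.1866] [ 0.5018 -0.1894  0.1807]
0.187 28 [ 0.4923 -0.1949  0.1874] [ 0.517  -0.1832  0.1971] [ 0.5017 -0.1886  0.1928]
0.197 45 [ 0.4899 -0.1987  0.1974] [ 0.517  -0.1815  0.2071] [ 0.4996 -0.1877  0.2018]
0.207 46 [ 0.4902 -0.2017  0.2076] [ 0.5166 -0.1793  0.2172] [ 0.5005 -0.1863  0.2127]
0.217 26 [ 0.4903 -0.2015  0.2174] [ 0.5115 -0.182   0.2269] [ 0.4954 -0.1866  0.22  ]
0.227 14 [ 0.4907 -0.2017  0.2274] [ 0.4947 -0.1789  0.2368] [ 0.4921 -0.1936  0.2313]
0.237 12 [ 0.4902 -0.2001  0.2374] [ 0.4948 -0.1861  0.2466] [ 0.4926 -0.1949  0.2423]
0.247 16 [ 0.4906 -0.207   0.2473] [ 0.4957 -0.1818  0.2569] [ 0.4927 -0.1936  0.2513]
0.257 23 [ 0.4895 -0.208   0.2573] [ 0.4953 -0.183   0.2671] [ 0.4924 -0.1956  0.2617]
0.267 19 [ 0.4897 -0.2088  0.2674
[... 533 characters left out ...]
82 [ 0.4908 -0.2097  0.2073] [ 0.4991 -0.1846  0.2172] [ 0.4937 -0.1964  0.2126]
0.217 586 [ 0.4911 -0.2098  0.2173] [ 0.4992 -0.1847  0.2273] [ 0.4937 -0.1966  0.2224]
0.227 686 [ 0.4906 -0.2099  0.2273] [ 0.498  -0.185   0.2373] [ 0.4937 -0.1969  0.2325]
0.237 841 [ 0.4911 -0.21    0.2373] [ 0.4981 -0.1852  0.2473] [ 0.4936 -0.197   0.2425]
0.247 1038 [ 0.4909 -0.2099  0.2473] [ 0.4986 -0.1853  0.2573] [ 0.4936 -0.197   0.2526]
0.257 1303 [ 0.4908 -0.2105  0.2573] [ 0.4993 -0.1853  0.2673] [ 0.4936 -0.1972  0.2626]
0.267 3339 [ 0.4898 -0.2148  0.2673] [ 0.5206 -0.1848  0.2773] [ 0.4953 -0.1976  0.2755]
0.277 4177 [ 0.492  -0.2132  0.2773] [ 0.5187 -0.1866  0.2814] [ 0.5046 -0.1998  0.2795]
```

View pics/s1.png

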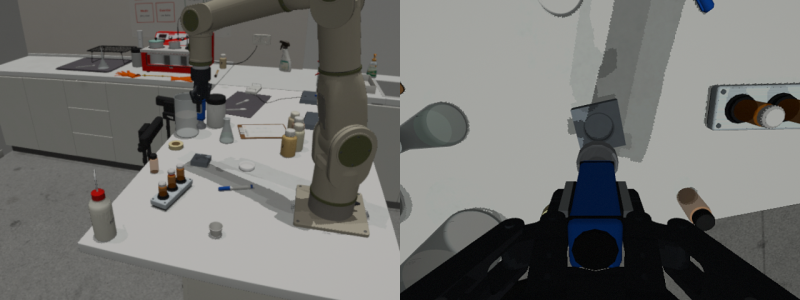

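Call:
{"fn": "carry_out", "kwargs": {"deltas": [[0.02,0.2,0,0,-1],[0.05,0.5,0,0,-1],[0.1,0.8,0,0,-1],[0.1,1,0,0,-1],[0.1,1,0,0,-1]]}}

```text
clock: 7.72
position: [0.5272, -0.046, 0.2484]
ee_rot: [0.113, 0.994, 0.0, -0.0]
ft_force: [-0.1, -0.8, -2.4]
grip_width: 0.295
grasp_force: 68.7
```

Call:
{"fn": "carry_out", "kwargs": {"deltas": [[0.05,0.3,0,0,-1],[0.1,0.55,0,0,-1],[0.1,0.71,0,0,-1],[0.1,0.71,0.1,0,-1],[0.1,0.71,0.13,0,-1],[0.1,0.71,0.13,0,-1]]}}

```text
clock: 8.48
position: [0.5365, 0.0566, 0.2289]
ee_rot: [0.117, 0.993, -0.0, -0.0]
ft_force: [-0.6, -0.2, -2.3]
grip_width: 0.297
grasp_force: 68.7
```

```bash
cat > v.py <<'E'
from h import *
o=manip.get_obs(); T=o['position']; print('tcp',T.round(4),o['ee_rot'].round(4),o['ft_force'].round(1))
p=camera('wrist'); save(p,'w3.png')
for q in ['capper_center','seat_open','seat_shut1']:
    for d in outline_of(q,p)[:2]:
        X,u,v=world(p,d['region'])
        if len(X)<20: continue
        print(q,round(d['conf'],2),len(X),'uv',u.mean().round(),v.mean().round())
        lows=[T[2]-.0892,T[2]-.04,T[2]+.0] if q[0]=='c' else [.045,.06,.075,.09,.1]
        for lo in lows:
            s=X[(X[:,2]>=lo)&(X[:,2]<lo+.012)]
            if len(s)>5: print(round(lo,3),len(s),s.min(0).round(4),s.max(0).round(4))
E
python3 v.py
```

```text
tcp [0.5365 0.0566 0.2289] [ 1.166e-01  9.932e-01 -4.000e-04 -4.000e-04] [-0.6 -0.2 -2.3]
capper_center 0.81 14791 uv 313.0 336.0
0.14 271 [0.5174 0.0382 0.1405] [0.5385 0.0748 0.1516]
0.189 604 [0.5212 0.0448 0.1889] [0.5297 0.0702 0.2008]
0.229 1285 [0.5208 0.0446 0.2289] [0.5293 0.0696 0.2408]
seat_open 0.72 1619 uv 318.0 208.0
0.045 104 [0.5198 0.0472 0.045 ] [0.5347 0.0732 0.057 ]
0.06 117 [0.5225 0.0469 0.0601] [0.535  0.0733 0.0717]
0.075 216 [0.5223 0.0457 0.075 ] [0.54   0.0733 0.087 ]
0.09 74 [0.5237 0.0489 0.09  ] [0.5395 0.0725 0.102 ]
0.1 280 [0.5235 0.0489 0.1   ] [0.5368 0.0723 0.1098]
seat_open 0.36 2383 uv 387.0 214.0
0.045 131 [0.5342 0.0992 0.0453] [0.552  0.1243 0.0568]
0.06 157 [0.5344 0.0992 0.0603] [0.5535 0.1245 0.072 ]
0.075 265 [0.5351 0.1001 0.075 ] [0.5623 0.1271 0.087 ]
0.09 278 [0.5384 0.1039 0.09  ] [0.5591 0.1244 0.0916]
seat_shut1 0.68 2268 uv 387.0 213.0
0.045 131 [0.5342 0.0992 0.0453] [0.552  0.1243 0.0568]
0.06 157 [0.5344 0.0992 0.0603] [0.5535 0.1245 0.072 ]
0.075 239 [0.5351 0.1001 0.075 ] [0.5615 0.1258 0.087 ]
0.09 278 [0.5384 0.1039 0.09  ] [0.5591 0.1244 0.0916]
seat_shut1 0.55 2497 uv 248.0 218.0
0.045 123 [ 0.51   -0.0027  0.045 ] [0.5345 0.0186 0.0568]
0.06 143 [ 0.5105 -0.0021  0.06  ] [0.5342 0.0186 0.072 ]
0.075 281 [ 0.5106 -0.0063  0.0751] [0.5342 0.0188 0.087 ]
0.09 1107 [ 0.5118 -0.0089  0.09  ] [0.5376 0.018  0.102 ]
0.1 655 [ 0.5128 -0.0074  0.1   ] [0.5362 0.0159 0.1028]
```

View pics/w3.png

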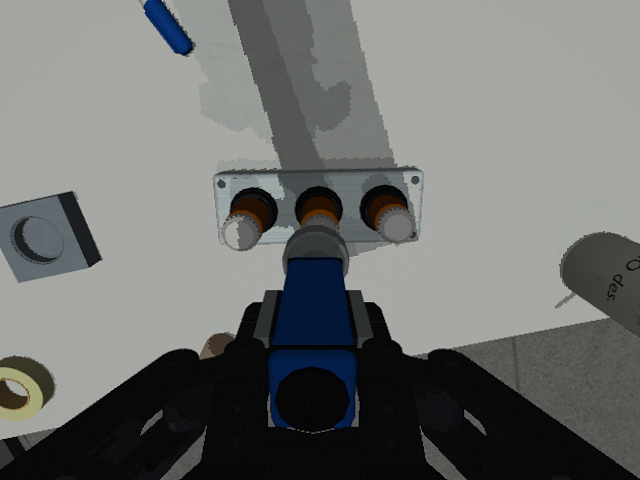

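Call:
{"fn": "carry_out", "kwargs": {"deltas": [[0,0.02,0,0,-1],[0,0.02,0.05,0,-1],[0,0.02,0.1,0,-1],[0,0.02,0.15,0,-1],[0,0.02,0.18,0,-1],[0,0.02,0.18,0,-1],[0,0.02,0.18,0,-1]]}}

```text
clock: 9.55
position: [0.5375, 0.0611, 0.2025]
ee_rot: [0.115, 0.993, 0.0, 0.0]
ft_force: [0.7, -0.2, -1.7]
grip_width: 0.294
grasp_force: 68.8
```

Call:
{"fn": "carry_out", "kwargs": {"deltas": [[0,0,0.01,0,-1],[0,0,0.02,0,-1],[0,0,0.03,0,-1],[0,0,0.03,0,-1]]}}

```text
clock: 10.05
position: [0.5373, 0.061, 0.1977]
ee_rot: [0.115, 0.993, -0.0, -0.0]
ft_force: [0.4, 0.3, -1.8]
grip_width: 0.299
grasp_force: 68.8
```

Call:
{"fn": "carry_out", "kwargs": {"deltas": [[0,-0.008,0,0,-1],[0,-0.008,0,0,-1],[0,-0.008,0.01,0,-1],[0,-0.008,0.02,0,-1],[0,-0.008,0.02,0,-1]]}}

```text
clock: 10.68
position: [0.537, 0.0599, 0.1946]
ee_rot: [0.115, 0.993, -0.0, -0.0]
ft_force: [0.5, -0.3, -2.4]
grip_width: 0.296
grasp_force: 68.8
```

Call:
{"fn": "carry_out", "kwargs": {"deltas": [[0,0,0.007,0,-1],[0,0,0.014,0,-1],[0,0,0.014,0,-1]]}}

```text
clock: 11.05
position: [0.5371, 0.0599, 0.1926]
ee_rot: [0.115, 0.993, -0.0, -0.0]
ft_force: [-0.2, 0.2, -2.2]
grip_width: 0.298
grasp_force: 68.8
```

Call:
{"fn": "carry_out", "kwargs": {"deltas": [[0,0,0.007,0,-1],[0,0,0.013,0,-1],[0,0,0.013,0,-1]]}}

```text
clock: 11.42
position: [0.5371, 0.0599, 0.1907]
ee_rot: [0.115, 0.993, 0.0, -0.0]
ft_force: [1.2, 0.5, -2.3]
grip_width: 0.296
grasp_force: 68.8
```

Call:
{"fn": "carry_out", "kwargs": {"deltas": [[0,0,0.004,0,-1],[0,0,0.007,0,-1],[0,0,0.007,0,-1]]}}

```text
clock: 11.8
position: [0.5374, 0.0599, 0.1903]
ee_rot: [0.116, 0.993, 0.0, 0.0]
ft_force: [-1.2, -0.8, 5.0]
grip_width: 0.292
grasp_force: 69.7
```

Call:
{"fn": "carry_out", "kwargs": {"deltas": [[0,0,0.004,0,-1],[0,0,0.007,0,-1],[0,0,0.007,0,-1]]}}

```text
clock: 12.18
position: [0.5373, 0.0599, 0.1892]
ee_rot: [0.116, 0.993, 0.0, 0.0]
ft_force: [-2.0, -1.0, 4.9]
grip_width: 0.295
grasp_force: 69.6
```

Call:
{"fn": "carry_out", "kwargs": {"deltas": [[0,0,0.003,0,-1],[0,0,0.006,0,-1],[0,0,0.006,0,-1]]}}

```text
clock: 12.55
position: [0.5371, 0.0599, 0.1875]
ee_rot: [0.115, 0.993, -0.0, 0.0]
ft_force: [0.5, 0.1, -0.7]
grip_width: 0.298
grasp_force: 69.0
```

Call:
{"fn": "carry_out", "kwargs": {"deltas": [[0,0,0.003,0,-1],[0,0,0.006,0,-1],[0,0,0.006,0,-1]]}}

```text
clock: 12.92
position: [0.5369, 0.06, 0.1865]
ee_rot: [0.115, 0.993, -0.0, -0.0]
ft_force: [-0.0, -0.7, -2.5]
grip_width: 0.291
grasp_force: 68.7
```

Call:
{"fn": "carry_out", "kwargs": {"deltas": [[0,0,-0.05,0,-1],[0,0,-0.15,0,-1],[0,0,-0.3,0,-1],[0,0,-0.42,0,-1],[0,0,-0.42,0,-1]]}}

```text
clock: 13.55
position: [0.5379, 0.06, 0.2516]
ee_rot: [0.115, 0.993, 0.001, 0.001]
ft_force: [0.2, -0.2, -2.6]
grip_width: 0.296
grasp_force: 68.8
```

Call:
{"fn": "carry_out", "kwargs": {"deltas": [[-0.02,-0.2,0,0,-1],[-0.05,-0.5,0,0,-1],[-0.1,-0.8,0,0,-1],[-0.1,-1,0,0,-1],[-0.1,-1,0,0,-1]]}}

```text
clock: 14.18
position: [0.5163, -0.0923, 0.2494]
ee_rot: [0.118, 0.993, -0.0, -0.0]
ft_force: [0.6, 0.2, -1.6]
grip_width: 0.294
grasp_force: 69.0
```

```bash
python3 w.py w4 seat_open seat_shut1 capper_center stand_floor; python3 -c "
from h import *
o=manip.get_obs();print(o['position'].round(4),o['ee_rot'].round(4))
p=camera('top')
for q in ['seat_open','seat_shut1']:
  for d in outline_of(q,p)[:3]:
    X,u,v=world(p,d['region']); print(q,round(d['conf'],2),np.median(X[:,:2],0).round(3),np.percentile(X[:,2],[80,90,95]).round(4))
"
```

```text
cam [ 0.439 -0.075  0.371]
seat_open 0.71 2957 uv 500.0 194.0 ztop 0.1029 [0.5364 0.0581 0.1018] rect [536.7  58.7] [23.8 24.1] 30.9
seat_open 0.35 6963 uv 472.0 176.0 ztop 0.0327 [0.5233 0.0466 0.0309] rect [536.7  58.6] [179.3  62.9] 77.8
seat_shut1 0.6 2738 uv 567.0 190.0 ztop 0.0908 [0.5483 0.1125 0.0897] rect [548.6 112.7] [23.9 24.1] 43.7
stand_floor 0.96 5806 uv 209.0 216.0 ztop 0.0243 [ 0.5052 -0.1956  0.0229] rect [ 508.5 -196.2] [70.7 70.1] 89.1
[ 0.5174 -0.0883  0.2495] [ 1.146e-01  9.934e-01  1.000e-04 -2.000e-04]
seat_open 0.67 [0.53  0.062] [0.1014 0.103  0.1039]
seat_shut1 0.49 [0.543 0.109] [0.0882 0.09   0.0913]
```

View pics/w4.png

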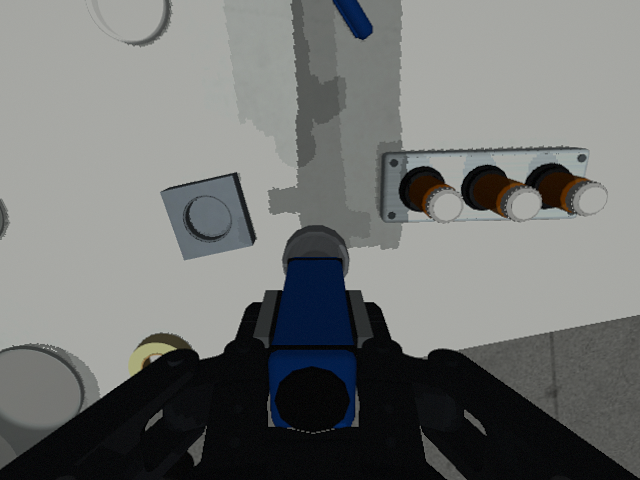

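Call:
{"fn": "carry_out", "kwargs": {"deltas": [[-0.03,-0.2,0,0,-1],[-0.07,-0.5,0,0,-1],[-0.106,-0.717,0.1,0,-1],[-0.106,-0.717,0.4,0,-1],[-0.106,-0.717,0.7,0,-1],[-0.106,-0.717,0.8,0,-1],[-0.106,-0.717,0.8,0,-1],[-0.106,-0.717,0.8,0,-1]]}}

```text
clock: 15.58
position: [0.5092, -0.1981, 0.1316]
ee_rot: [0.115, 0.993, -0.0, 0.001]
ft_force: [-0.0, 0.2, -1.5]
grip_width: 0.296
grasp_force: 68.6
```

```bash
python3 s.py s2.png | sed -n '1p;/wrist/,$p' | head -9
```

```text
tcp [ 0.5092 -0.1981  0.1316] [ 0.1153  0.9933 -0.      0.0013] [-0.   0.2 -1.5]
wrist 0.8 14559 uv 313.0 336.0
0.042 181 [ 0.4901 -0.2137  0.0437] [ 0.5102 -0.1798  0.0515] [ 0.492  -0.1939  0.0483]
0.052 1179 [ 0.4903 -0.2174  0.0516] [ 0.5208 -0.1798  0.0616] [ 0.497  -0.1942  0.0575]
0.062 430 [ 0.4949 -0.2094  0.0616] [ 0.5062 -0.1856  0.0714] [ 0.499  -0.1959  0.064 ]
0.072 47 [ 0.4942 -0.2064  0.0717] [ 0.5002 -0.1859  0.0815] [ 0.4968 -0.1974  0.0808]
0.082 450 [ 0.4935 -0.2099  0.0816] [ 0.5018 -0.1835  0.0915] [ 0.4965 -0.1963  0.0861]
0.092 485 [ 0.4938 -0.2095  0.0916] [ 0.5026 -0.1844  0.1015] [ 0.4964 -0.1964  0.0966]
0.102 572 [ 0.4938 -0.209   0.1016] [ 0.5006 -0.1848  0.1115] [ 0.4964 -0.1964  0.1066]
```

Call:
{"fn": "carry_out", "kwargs": {"deltas": [[0.006,0.012,0,0,-1],[0.006,0.012,0.04,0,-1],[0.006,0.012,0.08,0,-1],[0.006,0.012,0.12,0,-1],[0.006,0.012,0.15,0,-1],[0.006,0.012,0.18,0,-1],[0.006,0.012,0.2,0,-1],[0.006,0.012,0.21,0,-1],[0.006,0.012,0.21,0,-1]]}}

```text
clock: 17.0
position: [0.5079, -0.196, 0.0992]
ee_rot: [0.116, 0.993, 0.0, 0.0]
ft_force: [-3.4, 1.5, 8.3]
grip_width: 0.296
grasp_force: 69.8
```

Call:
{"fn": "carry_out", "kwargs": {"deltas": [[0,0,0,0,-0.3],[0,0,0,0,0],[0,0,0,0,0.5],[0,0,0,0,1],[0,0,0,0,1],[0,0,0,0,1],[0,0,0,0,1],[0,0,-0.2,0,1],[0,0,-0.5,0,1],[0,0,-0.8,0,1],[0,0,-1,0,1],[0,0,-1,0,1],[0,0,-1,0,1]]}}

```text
clock: 18.62
position: [0.5074, -0.1957, 0.2477]
ee_rot: [0.115, 0.993, 0.0, -0.0]
ft_force: [0.2, 1.0, -0.5]
grip_width: 1.004
grasp_force: 0.0
```

```bash
python3 w.py w5 capper_center stand_floor crucible_center
```

```text
cam [ 0.43  -0.179  0.369]
capper_center 0.75 2692 uv 312.0 220.0 ztop 0.1323 [ 0.507  -0.1978  0.1313] rect [ 507.3 -197.7] [22.1 23. ] 75.9
stand_floor 0.85 3472 uv 316.0 194.0 ztop 0.0243 [ 0.4948 -0.1846  0.0229] rect [ 508.5 -196.2] [69.7 70.2] 89.1
stand_floor 0.19 1011 uv 475.0 323.0 ztop 0.0798 [ 0.6598 -0.0687  0.0787] rect [ 588.7 -103.2] [184.8   8. ] 25.8
```

View pics/w5.png

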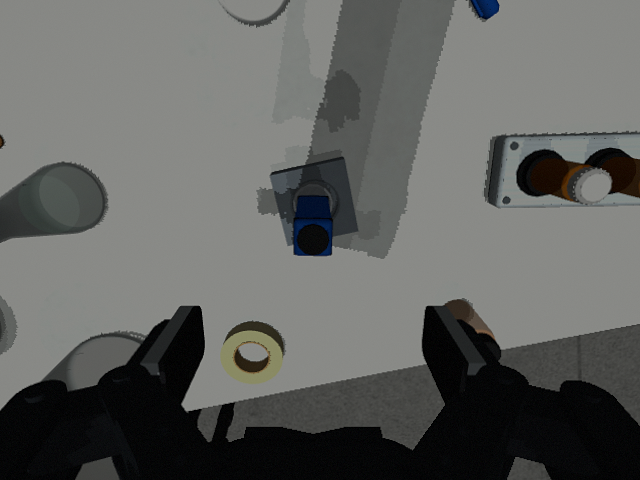

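The capper is upright in the pocket: its top is at (312,238), at the same height as at the start (0.1313 m), and within 2 mm of the stand's middle. The gripper is clear, so I'm handing in.

```bash
python3 -c "
from workcell import ticket
print(ticket.hand_in())"
```

```text
the job is handed in; nothing more can be done
None
```

The proud cap (middle vial) is clicked home, the capper is back upright in its stand about 2 mm off centre, and the job is handed in; no verdict came back.

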